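# Find and release the latched channel key

### The arm

A 6-joint arm with a two-finger parallel gripper is mounted at the origin on a cart in front of the work surface, level with it; the furniture and walls round the work are solid. World frame = base frame: x ahead of the robot, y to its left, z up, the work surface at z = 0. Lengths are in mm, angles in degrees, forces in N, time in s.
With the tool pointing down it reaches from about 300 to 850 mm from the base axis. Payload 4.2 kg.
Tool frame: the origin (TCP) lies on the centre line of the jaws, within the pads' length; the fingertips stand 14 mm ahead of it and the grasp point (between the pads) lies 5 mm behind it; z points along the fingers, y is the line along which they close (so a half turn about z gives the same grasp; the last joint's range is limited). The gripper opens to 91 mm and grips with 3 to 60 N. Pads are 32 mm wide; open, the fingers measure 118 mm over their backs; the gripper's body (76 mm by 178 mm) begins 60 mm behind the grasp point.
Start: joints at [66.234, 18.312, 89.639, -0, 72.044, -1.146], TCP at [221.162, 530.782, 227.976] pointing down, gripper open.
Joint ranges: [-177.97, 177.97], [-48.28, 115.42], [12.27, 149.76], [-77.06, 257.06], [2.81, 150.46], [-146.56, 146.56]. Speed limits (degrees/s): [147.25, 147.25, 180, 180, 180, 180].

### API

Orientations are given as [roll, pitch, yaw] about the fixed x, y, z axes, in that order (R = Rz(yaw) Ry(pitch) Rx(roll)).
In Python, from workcell import env gives the robot as it stands.
- The arm moves only by the tool arm_command, never from a script. Its argument "motion" is a list of rows, each an object with "offset": the shift along the tool's x, y, z in m, a list of three; "spin": the turn about the tool's z in rad. In form: [{"offset": [tx, ty, tz], "spin": spin}, ...]. A call has 1 to 5 rows; each row shifts and turns the commanded pose from where the row before left it, along the tool's axes as they then stand; what a row does not reach is not made up. A row lasts 1/8 s, in which the tool goes at most 62.5 mm and 10.7 degrees, less where a joint would pass 70% of its speed; a pose out of reach is approached as far as the arm can. A call with a gripper value outside its range is refused whole. "jaw" is the finger opening in m, from 0 to 0.0912, set as the call begins (left out, the last holds). The fingers move at their own pace and stop on an object; "newtons" is the grip in N (left out, the last holds). Time passes only in rows, so rows that do not move let the fingers close. It gives the time, the measured TCP pose, the force, the opening and the grip force at its end, in the units of the state.
- env.state(): the state, without advancing time (a new reading comes with each control period).
- env.grab_frame(name): name is "scene" or "side" or "wrist"; returns (picture, depth): 480x640x3 uint8, blue, green, red; 480x640 float32, mm along the optical axis (not along the pixel's ray), 0 where there is no reading.
- env.camera_model(name): a dict with "fx", "fy", "cx", "cy" (pixels), "eye" and "rotation" of the camera in the world; the wrist camera has in their place "hand_eye" (4x4, takes a point from camera to tool coordinates, whose origin is the TCP and whose axes are the flange's). Camera axes: x right, y down, z forward; pixel columns grow to the right and rows downward; lengths in mm; the calibration is good to about 2 mm. The wrist camera is an equidistant fisheye: a pixel r from the principal point sees the ray r / f radians off the axis. A picture is of the moment at which its call begins: read the wrist's pose just before it. camera_model takes no time and is no camera call.
- env.job_done(): hands the job in; it is judged then, once.
Trained networks look in the newest picture that a camera, given by its name, has taken for a name from the list of things; names that differ only in an ending like _2 or _b are one class to them, and where a whole thing is asked for, a point or a joint stands for the part that bears it (a point fixed in the world has none). Each returns a list of dicts, best first, with "score" (0 to 1); they miss things now and then, are a little off and sometimes report something else, mostly with a low value. They report only what shows in the picture. A call takes as long as a camera call.
- env.boxes_of(camera, target): "bbox" ([left, top, right, bottom] in pixels, round what is visible of it).
- env.pinpoint(camera, target): "location" ([column, row] in pixels: a listed point, or the origin of a listed thing).
The state is a dict: "time_s": time; "qpos": joint angles; "qvel": joint speeds; "effort": joint torques, N m; "ee_pos": TCP position; "ee_rot": TCP orientation; "force": force on the tool from outside, world axes, zero at the start; "torque": the same for the moment, N m; "gripper_width": finger opening in mm; "gripper_force": force on a finger pad.
Only numpy, scipy, OpenCV 4.12 (cv2) and the standard library are available. Lean on these libraries where they do the work, as an engineer would, in place of code of your own. Each camera call takes 0.05 s, during which the arm holds its last target. There are 200 camera calls.

### The job

One of the four identical push keys on the selector box was left latched down. Tap the keys lightly with the fingertips, one at a time from left to right as you stand before the box, to feel which one it is; then press that key, and no other, right down and let go, so that it springs back and all four keys stand fully up. Pick nothing up, do not force the keys, and leave the small things round the box where they are.

Things in the scene. Friction and masses are not known exactly. Their poses are not given: they have to be found in the camera images.
- selector_box: Grey box screwed to the worktop, turned up to 23 degrees; 100 mm deep (x), 220 mm wide (y), dark metal face plate 58 mm up. Origin: centre of its underside; x to its back (away from the robot), y to its left as seen from the robot. The four keys stand along y at x = 0, y = +69, +23, -23, -69 mm, left to right. Thin steel feet stick out 21 mm at both ends.
- key_1: White cap of the first (leftmost) key, all alike: 34 x 30 mm, 10 mm thick; origin: centre of its top. Slides down only, 12 mm to a stop; top 82 mm above the worktop when free, 76 when latched. Push-push: free, it yields at 1.5 N plus 0.25 N per mm and springs back, but latches if pushed nearly to the stop; latched, it stands firm up to 2.9 N, and pressed right to its stop (4.5 N) and let go it springs up.
- key_2: White cap of the second key, all alike: 34 x 30 mm, 10 mm thick; origin: centre of its top. Slides down only, 12 mm to a stop; top 82 mm above the worktop when free, 76 when latched. Push-push: free, it yields at 1.5 N plus 0.25 N per mm and springs back, but latches if pushed nearly to the stop; latched, it stands firm up to 2.9 N, and pressed right to its stop (4.5 N) and let go it springs up.
- key_3: White cap of the third key, all alike: 34 x 30 mm, 10 mm thick; origin: centre of its top. Slides down only, 12 mm to a stop; top 82 mm above the worktop when free, 76 when latched. Push-push: free, it yields at 1.5 N plus 0.25 N per mm and springs back, but latches if pushed nearly to the stop; latched, it stands firm up to 2.9 N, and pressed right to its stop (4.5 N) and let go it springs up.
- key_4: White cap of the fourth (rightmost) key, all alike: 34 x 30 mm, 10 mm thick; origin: centre of its top. Slides down only, 12 mm to a stop; top 82 mm above the worktop when free, 76 when latched. Push-push: free, it yields at 1.5 N plus 0.25 N per mm and springs back, but latches if pushed nearly to the stop; latched, it stands firm up to 2.9 N, and pressed right to its stop (4.5 N) and let go it springs up.
- weight: Loose brass weight with a knob, 29 mm across, 47 mm tall, standing left of the box; bystander. Origin: centre of its underside.
- lens_ring: Loose black lens ring, 32 mm across, 10 mm high, lying right of the box; bystander. Origin: centre of its underside.
- sample_box: Loose round sample box with clear lid, 57 x 53 x 12 mm, lying behind the box; bystander. Origin: centre of its underside.
- filter_box: Loose square filter box, 34 x 34 x 14 mm, lying behind the box; bystander. Origin: centre of its underside.

How it is judged (in metres and radians):
On the way, in this order (a step that is already met when the one before it is completed fails the run):
1. the first (leftmost) key is tapped with the fingers (0.4 N or more) (contact force between the fingers and key_1 above 0.4 N), for 0.02 s.
2. the second key is tapped with the fingers (0.4 N or more) (contact force between the fingers and key_2 above 0.4 N), for 0.02 s.
3. the third key is tapped with the fingers (0.4 N or more) (contact force between the fingers and key_3 above 0.4 N), for 0.02 s.
4. the fourth (rightmost) key is tapped with the fingers (0.4 N or more) (contact force between the fingers and key_4 above 0.4 N), for 0.02 s.
5. after the four taps the latched key is released: all four keys stand fully up (z of each of key_1, key_2, key_3, key_4 in the frame of selector_box above 0.0805 m), for 0.2 s.
At the end, for the whole second after the job is handed in: All four key caps stand fully up (tops within 1.5 mm of 82 mm above the worktop), and each of the four small things is within 15 mm of where it began (all of step 5 and distance of each of weight, lens_ring, sample_box, filter_box from where it was at the start of the episode below 0.015 m); the robot touches nothing.
It fails at once if a key is pressed down (more than 8 mm) while another key is the latched one (more than 3 mm down) ((z of key_1 in the frame of selector_box below 0.074 m and z of any of key_2, key_3, key_4 in the frame of selector_box below 0.079 m) or (z of key_2 in the frame of selector_box below 0.074 m and z of any of key_1, key_3, key_4 in the frame of selector_box below 0.079 m) or (z of key_3 in the frame of selector_box below 0.074 m and z of any of key_1, key_2, key_4 in the frame of selector_box below 0.079 m) or (z of key_4 in the frame of selector_box below 0.074 m and z of any of key_1, key_2, key_3 in the frame of selector_box below 0.079 m)).
It fails at once if the keys or the box are forced (more than 40 N) (contact force between the arm and selector_box above 40 N).
It fails at once if one of the small things is moved more than 20 mm (distance of any of weight, lens_ring, sample_box, filter_box from where it was at the start of the episode above 0.02 m).
It fails at once if one of the small things is lifted (more than 10 mm) (height (world z) of any of weight, lens_ring, sample_box, filter_box above 0.01 m).
It also fails if it takes over 51 s, if anything falls off the work surface, if the arm or the gripper's body presses on something with over 40 N, if the wrist force passes 120 N, or if a joint passes its speed limit or range.

## Working session

There is one attempt and no reset: what is moved stays moved. The work goes in short steps, Python scripts to look and compute and a tool call to move; the robot and the scene stay as the last step left them, time stands still between calls to the robot, and variables do not carry over. Pictures are saved under pics/ and viewed, at most 10 in all, crops included, and the job is handed in when it is done.

Besides the shell and the picture viewer there is one more tool, called after "Request:" by a JSON object that holds its "op" and its "data", one argument or row to a line. arm_command: Moves the arm, as the interface text tells. Its arguments: {"type":"object","properties":{"motion":{"type":"array"},"jaw":{"type":"number"},"newtons":{"type":"number"}},"required":["motion"]}

```bash
mkdir -p pics; python3 - <<'E'
from workcell import env
import cv2
s=env.state(); print({k:s[k] for k in("time_s","ee_pos","ee_rot","force","gripper_width")})
for n in("scene","side"):
    p,d=env.grab_frame(n); cv2.imwrite(f"pics/{n}0.png",p)
    print(n,env.camera_model(n))
    print([(round(x['score'],2),[round(float(v),1) for v in x['location']]) for x in env.pinpoint(n,"key_1")], [(round(x['score'],2),[round(float(v),1) for v in x['location']]) for x in env.pinpoint(n,"selector_box")])
print(env.camera_model("wrist"))
E
```

```text
{'time_s': 0.0, 'ee_pos': array([220.95063366, 530.33666102, 227.12584561]), 'ee_rot': array([-1.79900110e+02, -1.64576298e-03,  1.57382848e+02]), 'force': array([-0.23593631, -0.56158639, -0.26654161]), 'gripper_width': 91.09686198648946}
scene {'fx': 593.0186733956804, 'fy': 593.0186733956804, 'cx': 320.68101590818725, 'cy': 244.8243654248803, 'eye': array([ -47.17498388, -436.81994888,  561.83926062]), 'rotation': array([-119.80105456,   -1.1112133 ,  -50.19853097])}
[(0.91, [349.0, 273.1]), (0.89, [324.8, 262.6]), (0.85, [277.5, 241.8]), (0.65, [302.9, 254.5])] [(0.57, [312.5, 297.5])]
side {'fx': 553.4125337854753, 'fy': 553.4125337854753, 'cx': 320.64992632565355, 'cy': 243.86507100067845, 'eye': array([ 118.27330176, -655.95984951,  632.35329395]), 'rotation': array([-1.20566484e+02, -1.56452428e-02, -3.29412929e+01])}
[(0.78, [286.0, 247.0]), (0.73, [309.8, 272.3]), (0.67, [329.4, 277.2]), (0.6, [299.9, 262.1])] [(0.76, [302.9, 299.5]), (0.68, [353.2, 348.8])]
{'fx': 371.64829954431775, 'fy': 371.64829954431775, 'cx': 320.52620731859474, 'cy': 237.8653382555985, 'hand_eye': array([[-4.37778338e-04, -9.63598912e-01, -2.67351725e-01,
         7.69979030e+01],
       [ 9.99999878e-01, -4.82658864e-04,  1.02154836e-04,
        -4.11609693e-01],
       [-2.27475969e-04, -2.67351648e-01,  9.63599006e-01,
        -1.56691682e+02],
       [ 0.00000000e+00,  0.00000000e+00,  0.00000000e+00,
         1.00000000e+00]])}
```

View pics/scene0.png

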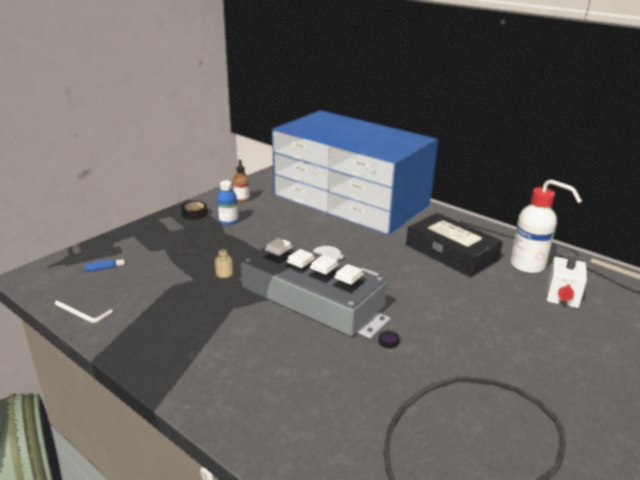

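View pics/side0.png

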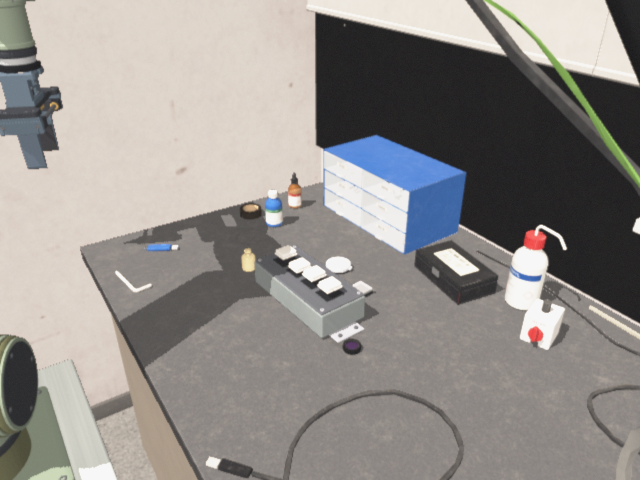

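```bash
cat > h.py <<'E'
import numpy as np
from scipy.spatial.transform import Rotation as R
from workcell import env
def rot(a): return R.from_euler('xyz',a,degrees=True).as_matrix()
def ray(n,uv,s=None):
    """ray origin, direction (z-forward) in world"""
    m=env.camera_model(n); x,y=(uv[0]-m['cx'])/m['fx'],(uv[1]-m['cy'])/m['fy']
    if n!='wrist': return m['eye'],rot(m['rotation'])@[x,y,1]
    r=np.hypot(x,y); d=np.array([x/r*np.sin(r),y/r*np.sin(r),np.cos(r)])
    H=m['hand_eye']; W=rot(s['ee_rot'])
    return s['ee_pos']+W@H[:3,3], W@H[:3,:3]@d
def at_z(n,uv,z,s=None):
    o,d=ray(n,uv,s); return o+d*(z-o[2])/d[2]
def tri(rays):
    A=0;b=0
    for o,d in rays:
        d=d/np.linalg.norm(d); P=np.eye(3)-np.outer(d,d); A=A+P; b=b+P@o
    return np.linalg.solve(A,b)
E
python3 - <<'E'
from h import *
a=[(277.5,241.8),(302.9,254.5),(324.8,262.6),(349,273.1)]
b=[(286,247),(299.9,262.1),(309.8,272.3),(329.4,277.2)]
for p in a: print('scene',at_z('scene',p,82).round(1))
for p in b: print('side',at_z('side',p,82).round(1))
for p,q in zip(a,b): print(tri([ray('scene',p),ray('side',q)]).round(1))
E
```

```text
scene [563.1 151.6  82. ]
scene [560.2  93.7  82. ]
scene [564.3  52.2  82. ]
scene [565.2   5.8  82. ]
side [562.3 152.4  82. ]
side [556.7  91.1  82. ]
side [554.   52.2  82. ]
side [574.9  19.9  82. ]
[560.5 149.1  84.1]
[555.9  89.7  84.3]
[543.6  35.4  96.7]
[566.9   8.1  85.8]
```

The scene picture shows the four white caps at about (278,247), (300,259), (323,265), (349,274). The side picture shows them at (286,253), (299,266), (314,273), (329,286). The row lies near x = 562, with y from 150 down to 8, and the box is turned only a little. Next I move above it with the jaws closed for a wrist view.

Request:
{"op": "arm_command", "data": {
  "motion": [
    {"offset":[0,0,0],"spin":-0.14},
    {"offset":[0,0,0],"spin":-0.13},
    {"offset":[0,0,0],"spin":-0.13},
    {"offset":[-0.037,-0.05,0],"spin":0},
    {"offset":[-0.037,-0.05,0],"spin":0}
  ],
  "jaw": 0
}}

```text
time_s: 0.92
ee_pos: [296.2, 430.3, 227.7]
ee_rot: [-180.0, 0.0, -179.6]
force: [1.3, 0.8, 0.5]
gripper_width: 44.2
gripper_force: 0.0
```

Request:
{"op": "arm_command", "data": {
  "motion": [
    {"offset":[-0.037,-0.05,0],"spin":0},
    {"offset":[-0.037,-0.05,0],"spin":0},
    {"offset":[-0.037,-0.05,0],"spin":0},
    {"offset":[-0.037,-0.05,0],"spin":0},
    {"offset":[-0.037,-0.05,0],"spin":0}
  ]
}}

```text
time_s: 1.55
ee_pos: [483.0, 180.4, 228.2]
ee_rot: [180.0, 0.0, -179.7]
force: [0.1, 0.4, 0.1]
gripper_width: 0.4
gripper_force: 0.0
```

Request:
{"op": "arm_command", "data": {
  "motion": [
    {"offset":[-0.037,-0.05,0],"spin":0},
    {"offset":[-0.037,-0.05,0],"spin":0},
    {"offset":[0,0,0],"spin":0}
  ]
}}

```text
time_s: 1.92
ee_pos: [558.5, 79.2, 227.4]
ee_rot: [-180.0, 0.0, 180.0]
force: [-0.7, 0.3, 0.4]
gripper_width: 0.6
gripper_force: 0.0
```

```bash
python3 - <<'E'
from h import *
import cv2
s=env.state(); print(s['time_s'],s['ee_pos'],s['ee_rot'],s['force'],s['gripper_width'])
p,d=env.grab_frame('wrist'); cv2.imwrite('pics/w1.png',p)
for n,z in(('key_1',82),('selector_box',0)):
  for x in env.pinpoint('wrist',n): print(n,round(x['score'],2),np.round(x['location'],1),at_z('wrist',x['location'],z,s).round(1))
E
```

```text
1.925 [558.49448417  79.15624576 227.42974494] [-1.79956574e+02  2.39627764e-02  1.79983823e+02] [-0.65231999  0.32190259  0.4035687 ] 0.5818865471831273
key_1 0.93 [399.7 228.8] [557.4 146.7  82. ]
key_1 0.93 [343.5 230.7] [559.1  98.6  82. ]
key_1 0.87 [242.9 240.7] [567.9  12.7  82. ]
selector_box 0.79 [319.9 212.2] [560.1  78.6   0. ]
```

View pics/w1.png

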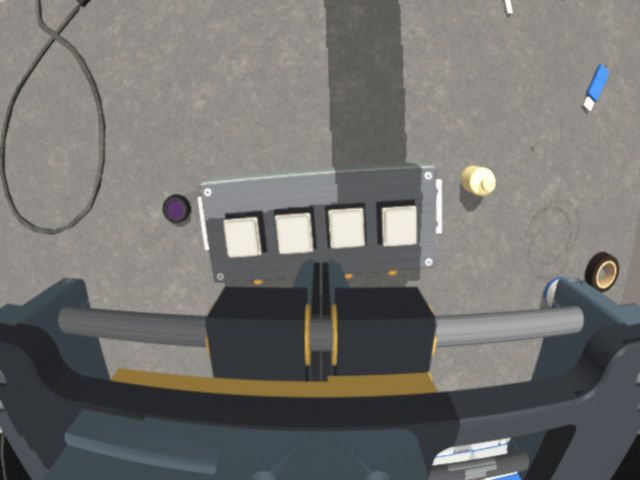

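The wrist picture is seen from the robot's side, with +y to the right. The caps are at about (400,226), (347,228), (295,233) and (242,237), with key_1 at the right. The brass weight is at (478,181) and the lens ring at (176,208). I'll segment the caps to get their centres, heights and the box yaw.

```bash
python3 - <<'E'
from h import *
import cv2
s=env.state(); p,d=env.grab_frame('wrist')
m=(p.min(2)>185).astype(np.uint8); m[:190]=0;m[270:]=0;m[:,:210]=0;m[:,430:]=0
m=cv2.morphologyEx(m,cv2.MORPH_OPEN,np.ones((5,5)))
n,L,st,c=cv2.connectedComponentsWithStats(m)
mod=env.camera_model('wrist'); H=mod['hand_eye'];W=rot(s['ee_rot'])
C=[]
for i in range(1,n):
    if st[i,4]<300: continue
    o,r=ray('wrist',c[i],s); rc=(W@H[:3,:3]).T@r
    z=np.median(d[L==i]); P=o+r*z/rc[2]
    C.append((at_z('wrist',c[i],82,s),P)); print(st[i],c[i].round(1),C[-1][0].round(1),'depth pt',P.round(1))
a=np.array([x[0][:2] for x in C]); k=np.polyfit(a[:,1],a[:,0],1); print('yaw',np.degrees(-np.arctan(k[0])),a.mean(0))
sc=[(278,247),(300,259),(323,265),(349,274)]
E
```

```text
[ 381  211   30   38 1066] [395.5 229.9] [555.3 147.2  82. ] depth pt [555.3 147.2  81.8]
[ 326  212   32   38 1130] [341.7 231.1] [556.7 101.2  82. ] depth pt [558.3 101.5  75.8]
[ 272  218   34   38 1108] [288.8 236.9] [561.9  56.5  82. ] depth pt [561.9  56.5  81.8]
[ 221  222   32   37 1036] [236.3 240.1] [565.   10.9  82. ] depth pt [565.1  10.8  81.7]
yaw 4.320894815997873 [559.71739113  78.94491491]
```

Depth puts cap 2 at 75.8 mm and the others at 81.8 mm, which suggests key 2 is the latched one. The box yaw is about 4.3°. I'll turn to match, go over key 1 and check the position.

Request:
{"op": "arm_command", "data": {
  "motion": [
    {"offset":[0,0,0],"spin":-0.075},
    {"offset":[0,0.035,0.04],"spin":0},
    {"offset":[0,0.034,0.04],"spin":0},
    {"offset":[0,0,0],"spin":0},
    {"offset":[0,0,0],"spin":0}
  ]
}}

```text
time_s: 2.75
ee_pos: [551.1, 152.1, 149.0]
ee_rot: [-180.0, 0.1, -175.3]
force: [0.3, -0.3, -0.9]
gripper_width: 0.4
gripper_force: 0.0
```

```bash
cat > k.py <<'E'
from h import *
s=env.state(); W=rot(s['ee_rot']); print(s['time_s'],s['ee_pos'].round(1),s['ee_rot'].round(1),s['force'].round(2))
for i,k in enumerate([(554.5,147.7),(558.2,101.7),(561.4,56),(564.9,10.1)]):
    print(i+1,(W.T@(np.array([*k,96])-s['ee_pos'])).round(1))
E
python3 k.py
```

```text
2.75 [551.1 152.1 149. ] [-1.800e+02  1.000e-01 -1.753e+02] [ 0.29 -0.35 -0.94]
1 [-3.  -4.6 53. ]
2 [ -2.9 -50.8  53. ]
3 [ -2.3 -96.6  53. ]
4 [  -2.  -142.6   53. ]
```

Request:
{"op": "arm_command", "data": {
  "motion": [
    {"offset":[-0.003,-0.0045,0.03],"spin":0},
    {"offset":[0,0,0.017],"spin":0},
    {"offset":[0,0,0],"spin":0},
    {"offset":[0,0,0],"spin":0}
  ]
}}

```text
time_s: 3.25
ee_pos: [555.5, 146.9, 102.7]
ee_rot: [180.0, 0.2, -175.4]
force: [-0.3, 0.1, 0.1]
gripper_width: 0.5
gripper_force: 0.0
```

Request:
{"op": "arm_command", "data": {
  "motion": [
    {"offset":[0,0,0.004],"spin":0},
    {"offset":[0,0,0],"spin":0}
  ]
}}

```text
time_s: 3.5
ee_pos: [554.4, 147.1, 97.3]
ee_rot: [180.0, 0.0, -175.4]
force: [-1.5, -0.3, -0.0]
gripper_width: 0.2
gripper_force: 0.0
```

Request:
{"op": "arm_command", "data": {
  "motion": [
    {"offset":[0,0,0.002],"spin":0},
    {"offset":[0,0,0],"spin":0}
  ]
}}

```text
time_s: 3.75
ee_pos: [554.6, 147.2, 95.1]
ee_rot: [180.0, 0.0, -175.4]
force: [0.1, -0.7, 1.2]
gripper_width: 0.5
gripper_force: 0.6
```

Request:
{"op": "arm_command", "data": {
  "motion": [
    {"offset":[0,0,0.002],"spin":0},
    {"offset":[0,0,0],"spin":0}
  ]
}}

```text
time_s: 4.0
ee_pos: [554.6, 147.1, 93.0]
ee_rot: [180.0, 0.0, -175.4]
force: [0.4, -0.6, 1.3]
gripper_width: 0.3
gripper_force: 0.9
```

Request:
{"op": "arm_command", "data": {
  "motion": [
    {"offset":[0,0,0.001],"spin":0},
    {"offset":[0,0,0],"spin":0}
  ]
}}

```text
time_s: 4.25
ee_pos: [554.6, 147.2, 92.0]
ee_rot: [180.0, 0.0, -175.4]
force: [0.6, -0.5, 2.1]
gripper_width: 0.6
gripper_force: 1.0
```

Request:
{"op": "arm_command", "data": {
  "motion": [
    {"offset":[0,0,0],"spin":0}
  ]
}}

```text
time_s: 4.38
ee_pos: [554.6, 147.1, 92.1]
ee_rot: [180.0, 0.0, -175.4]
force: [0.2, 0.8, 2.0]
gripper_width: 0.4
gripper_force: 1.0
```

Key 1 yields smoothly over about 4 mm at roughly 2 N, so it is free. On to key 2.

Request:
{"op": "arm_command", "data": {
  "motion": [
    {"offset":[0,0,-0.016],"spin":0},
    {"offset":[0,-0.046,0],"spin":0},
    {"offset":[0,0,0],"spin":0},
    {"offset":[0,0,0.012],"spin":0},
    {"offset":[0,0,0],"spin":0}
  ]
}}

```text
time_s: 5.0
ee_pos: [556.8, 101.8, 94.7]
ee_rot: [180.0, -0.2, -175.4]
force: [0.4, -0.7, -0.0]
gripper_width: 0.4
gripper_force: 0.0
```

Request:
{"op": "arm_command", "data": {
  "motion": [
    {"offset":[0,0,0.003],"spin":0},
    {"offset":[0,0,0],"spin":0}
  ]
}}

```text
time_s: 5.25
ee_pos: [557.8, 101.6, 92.7]
ee_rot: [180.0, -0.0, -175.4]
force: [1.1, 0.6, -0.8]
gripper_width: 0.4
gripper_force: 0.0
```

Request:
{"op": "arm_command", "data": {
  "motion": [
    {"offset":[0,0,0.002],"spin":0},
    {"offset":[0,0,0],"spin":0}
  ]
}}

```text
time_s: 5.5
ee_pos: [557.9, 101.3, 90.9]
ee_rot: [180.0, -0.0, -175.4]
force: [-0.1, 0.3, 1.5]
gripper_width: 0.6
gripper_force: 0.0
```

Request:
{"op": "arm_command", "data": {
  "motion": [
    {"offset":[0,0,0.0007],"spin":0},
    {"offset":[0,0,0],"spin":0}
  ]
}}

```text
time_s: 5.75
ee_pos: [558.1, 101.2, 90.4]
ee_rot: [180.0, 0.0, -175.4]
force: [0.1, 0.4, 1.5]
gripper_width: 0.4
gripper_force: 0.4
```

Request:
{"op": "arm_command", "data": {
  "motion": [
    {"offset":[0,0,0.0007],"spin":0},
    {"offset":[0,0,0],"spin":0}
  ]
}}

```text
time_s: 6.0
ee_pos: [558.1, 101.2, 89.8]
ee_rot: [180.0, 0.0, -175.4]
force: [-0.4, 0.2, 2.7]
gripper_width: 0.2
gripper_force: 1.3
```

Key 2 makes contact only at TCP 90.4, 6 mm lower than key 1, and its force climbs steeply, so it is latched. Next I tap keys 3 and 4.

Request:
{"op": "arm_command", "data": {
  "motion": [
    {"offset":[0,0,-0.018],"spin":0},
    {"offset":[0,-0.046,0],"spin":0},
    {"offset":[0,0,0],"spin":0},
    {"offset":[0,0,0.012],"spin":0},
    {"offset":[0,0,0],"spin":0}
  ]
}}

```text
time_s: 6.62
ee_pos: [561.0, 55.8, 94.3]
ee_rot: [-180.0, -0.1, -175.4]
force: [-0.7, -0.5, 2.0]
gripper_width: 0.8
gripper_force: 0.7
```

Request:
{"op": "arm_command", "data": {
  "motion": [
    {"offset":[0,0,0.002],"spin":0},
    {"offset":[0,0,0],"spin":0},
    {"offset":[0,0,0],"spin":0}
  ]
}}

```text
time_s: 7.0
ee_pos: [561.5, 55.7, 93.6]
ee_rot: [180.0, -0.0, -175.4]
force: [-1.1, 1.2, 1.3]
gripper_width: 0.4
gripper_force: 0.8
```

Key 3 yields, so it is free. Now key 4.

Request:
{"op": "arm_command", "data": {
  "motion": [
    {"offset":[0,0,-0.015],"spin":0},
    {"offset":[0,-0.046,0],"spin":0},
    {"offset":[0,0,0],"spin":0},
    {"offset":[0,0,0.013],"spin":0},
    {"offset":[0,0,0],"spin":0}
  ]
}}

```text
time_s: 7.62
ee_pos: [564.8, 10.0, 94.6]
ee_rot: [180.0, -0.1, -175.4]
force: [-1.4, -0.6, 1.7]
gripper_width: 0.9
gripper_force: 0.7
```

Request:
{"op": "arm_command", "data": {
  "motion": [
    {"offset":[0,0,0.002],"spin":0},
    {"offset":[0,0,0],"spin":0},
    {"offset":[0,0,0],"spin":0}
  ]
}}

```text
time_s: 8.0
ee_pos: [565.2, 9.9, 93.6]
ee_rot: [180.0, -0.0, -175.4]
force: [-1.4, 1.3, 1.0]
gripper_width: 0.4
gripper_force: 0.8
```

Key 4 is free as well, so key 2 is the one to press.

Request:
{"op": "arm_command", "data": {
  "motion": [
    {"offset":[0,0,-0.02],"spin":0},
    {"offset":[0,0.046,0],"spin":0},
    {"offset":[0,0.046,0],"spin":0},
    {"offset":[0,0,0],"spin":0},
    {"offset":[0,0,0],"spin":0}
  ]
}}

```text
time_s: 8.62
ee_pos: [558.1, 101.0, 113.5]
ee_rot: [-180.0, 0.0, -175.4]
force: [0.3, 0.1, -0.4]
gripper_width: 0.6
gripper_force: 0.0
```

Request:
{"op": "arm_command", "data": {
  "motion": [
    {"offset":[0,0,0.01],"spin":0},
    {"offset":[0,0,0.01],"spin":0},
    {"offset":[0,0,0.004],"spin":0},
    {"offset":[0,0,0],"spin":0}
  ]
}}

```text
time_s: 9.12
ee_pos: [557.6, 100.5, 89.2]
ee_rot: [-180.0, -0.1, -175.4]
force: [-1.4, -1.7, 2.6]
gripper_width: 0.3
gripper_force: 1.4
```

Request:
{"op": "arm_command", "data": {
  "motion": [
    {"offset":[0,0,0.002],"spin":0},
    {"offset":[0,0,0.002],"spin":0},
    {"offset":[0,0,0],"spin":0}
  ]
}}

```text
time_s: 9.5
ee_pos: [558.0, 101.0, 85.7]
ee_rot: [-180.0, 0.0, -175.4]
force: [-0.9, -2.6, 3.2]
gripper_width: 0.5
gripper_force: 1.8
```

Request:
{"op": "arm_command", "data": {
  "motion": [
    {"offset":[0,0,0.001],"spin":0},
    {"offset":[0,0,0.001],"spin":0},
    {"offset":[0,0,0],"spin":0}
  ]
}}

```text
time_s: 9.88
ee_pos: [558.1, 101.1, 84.3]
ee_rot: [-180.0, 0.0, -175.4]
force: [-1.7, -2.8, 7.5]
gripper_width: 0.5
gripper_force: 3.9
```

Request:
{"op": "arm_command", "data": {
  "motion": [
    {"offset":[0,0,0.0005],"spin":0},
    {"offset":[0,0,0],"spin":0}
  ]
}}

```text
time_s: 10.12
ee_pos: [558.1, 101.2, 84.2]
ee_rot: [-180.0, 0.0, -175.4]
force: [-3.1, -3.0, 10.5]
gripper_width: 0.7
gripper_force: 5.3
```

It is on the stop: the force rises steeply at TCP 84.2. Lift off and check.

Request:
{"op": "arm_command", "data": {
  "motion": [
    {"offset":[0,0,-0.01],"spin":0},
    {"offset":[0,0,-0.03],"spin":0},
    {"offset":[0,0,-0.05],"spin":0},
    {"offset":[0,0,-0.05],"spin":0},
    {"offset":[0,0,0],"spin":0}
  ]
}}

```text
time_s: 10.75
ee_pos: [560.6, 102.3, 227.4]
ee_rot: [179.9, 0.6, -175.4]
force: [-0.9, 1.0, -0.9]
gripper_width: 0.4
gripper_force: 0.0
```

Request:
{"op": "arm_command", "data": {
  "motion": [
    {"offset":[0,0,0],"spin":0},
    {"offset":[0,0,0],"spin":0},
    {"offset":[0,0,0],"spin":0}
  ]
}}

```text
time_s: 11.12
ee_pos: [557.5, 101.2, 221.6]
ee_rot: [180.0, -0.1, -175.4]
force: [0.2, 0.1, 0.2]
gripper_width: 0.2
gripper_force: 0.0
```

```bash
python3 - <<'E'
from h import *
import cv2
s=env.state(); p,d=env.grab_frame('wrist'); cv2.imwrite('pics/w2.png',p)
m=(p.min(2)>185).astype(np.uint8); m=cv2.morphologyEx(m,cv2.MORPH_OPEN,np.ones((5,5)))
n,L,st,c=cv2.connectedComponentsWithStats(m)
mod=env.camera_model('wrist'); H=mod['hand_eye'];W=rot(s['ee_rot'])
print(s['time_s'],s['ee_pos'].round(1),s['force'].round(1))
for i in range(1,n):
    if st[i,4]<300: continue
    o,r=ray('wrist',c[i],s); rc=(W@H[:3,:3]).T@r
    P=o+r*np.median(d[L==i])/rc[2]; print(c[i].round(),P.round(1))
E
```

```text
11.125 [557.5 101.2 221.6] [0.2 0.1 0.2]
[530.   7.] [296.3 317.    6.7]
[467. 192.] [517.2 243.3  32.1]
[214. 233.] [565.2  11.1  81.7]
[266. 233.] [561.5  56.5  81.6]
[321. 233.] [558.3 101.7  81.6]
[375. 234.] [555.2 147.2  81.7]
[470. 452.] [815.1 304.7  86.8]
```

View pics/w2.png

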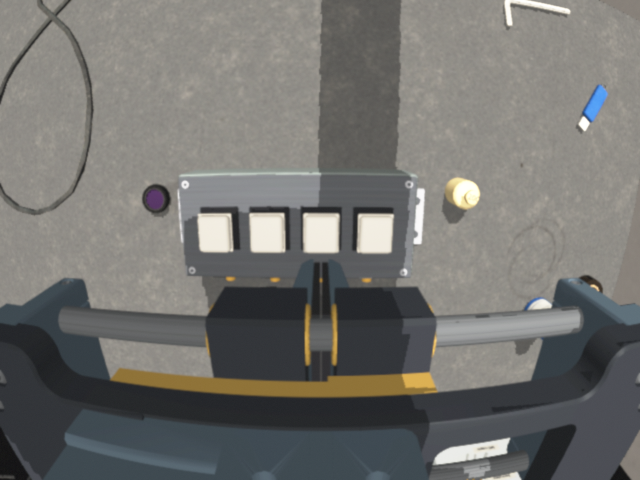

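The picture shows four equal caps at row 233 (columns 214, 266, 321, 375), all measured about 81.7 mm high. The weight (462,193) and lens ring (156,198) stand undisturbed, so I hand the job in.

```bash
python3 -c "
from workcell import env
print(env.job_done())"
```

```text
the job is handed in; nothing more can be done
None
```

Key 2 was the latched one: I tapped all four keys left to right, pressed key 2 to its stop and let go, the last wrist view measured all four caps up at about 82 mm, and the job is handed in (no verdict was returned).

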